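# Find the stiff stop switch

### The arm

A 7-joint arm with a two-finger parallel gripper is mounted at the origin on the work surface; the furniture and walls round the work are solid. World frame = base frame: x ahead of the robot, y to its left, z up, the work surface at z = 0. Lengths are in mm, angles in rad, forces in N, time in s.
With the tool pointing down it reaches from about 400 to 875 mm from the base axis. Payload 4.4 kg.
Tool frame: the origin (TCP) lies midway between the tips of the shut fingers; the grasp point (between the pads) lies 19 mm behind it (ctrl.grip_point_offset is the distance from the TCP to the grasp point, in mm); z points along the fingers, y is the line along which they close (so a half turn about z gives the same grasp; the last joint's range is limited). The gripper opens to 85 mm and grips with 20 to 120 N. Pads are 22 mm wide; open, the fingers measure 114 mm over their backs; the gripper's body (76 mm by 85 mm) begins 54 mm behind the grasp point. The pads swing forward as they close: fully open they stand 13 mm farther back than shut.
Start: joints at [-1.345, 0.628, 0.038, 1.517, -0.027, 0.996, -0.02], TCP at [186.965, 622.545, 231.313] pointing down, gripper open.
Joint ranges: [-3.06, 3.06], [-0.37, 2.12], [-1.25, 1.32], [0.18, 2.47], [-1.1, 4.24], [0.23, 1.98], [-2.94, 2.94]. Speed limits (rad/s): [2.57, 2.57, 3.14, 3.14, 3.14, 3.14, 3.14].

### API

Orientations are given as [roll, pitch, yaw] about the fixed x, y, z axes, in that order (R = Rz(yaw) Ry(pitch) Rx(roll)).
In Python, from cell import ctrl gives the robot as it stands.
- The arm moves only by the shell command python3 nudge.py 'ROWS'. ROWS is a JSON list of rows, 1 to 12 of them, each an object with the fields dx, dy, dz (the shift in shares of the most that a row can go, 1 being 50 mm), ax, ay, az (a rotation vector in units of 0.2 rad), aperture (the finger opening in mm); a field left out counts as zero (the opening has to be given); each row shifts and turns the commanded pose from where the row before left it, along the tool's axes as they then stand; what a row does not reach is not made up. A row lasts 1/10 s, in which the tool goes at most 50 mm and 0.15 rad, less where a joint would pass 70% of its speed; a pose out of reach is approached as far as the arm can. The fingers move at their own pace and stop on an object; the grip force is fixed at half the most. Time passes only in rows, so rows that do not move let the fingers close. It prints the time, the measured TCP pose, the force, the opening and the grip force at its end. Input that does not fit is refused with a message, and nothing moves.
- ctrl.read_state(): the state, without advancing time (a new reading comes with each control period).
- ctrl.get_image(name): name is "scene" or "top" or "wrist"; returns the picture (384x512x3 uint8, blue, green, red); there is no depth.
- ctrl.calibration(name): a dict with "fx", "fy", "cx", "cy" (pixels), "rvec" (rotation vector, rad) and "tvec" (3), from world to camera coordinates, as OpenCV has them; the wrist camera has in their place "hand_eye" (4x4, takes a point from camera to tool coordinates, whose origin is the TCP and whose axes are the flange's). Camera axes: x right, y down, z forward; pixel columns grow to the right and rows downward; lengths in mm; the calibration is good to about 2 mm. A picture is of the moment at which its call begins: read the wrist's pose just before it. calibration takes no time and is no camera call.
- ctrl.finish_job(): hands the job in; it is judged then, once.
The state is a dict: "clock": time; "qpos": joint angles; "qd": joint speeds; "tau": joint torques, N m; "eef_pos": TCP position; "tool_rot": TCP orientation; "force": force on the tool from outside, world axes, zero at the start; "torque": the same for the moment, N m; "width": finger opening in mm; "gripper_force": force on a finger pad.
Only numpy, scipy, OpenCV 4.12 (cv2) and the standard library are available. Lean on these libraries where they do the work, as an engineer would, in place of code of your own. Each camera call takes 0.05 s, during which the arm holds its last target. There are 200 camera calls.

### The job

Of the three look-alike red stop switches waiting for the potter's wheel, one is much harder to press than the other two. Press each one where it stands until it clicks and stays latched in, then stand the stiff one upright in the blue tray, flat on its floor, and leave the two light ones, still latched, where they are. Do not disturb the jar or the tumbler.

Things in the scene. Friction and masses are not known exactly. Their poses are not given: they have to be found in the camera images.
- switch_1: One of three identical-looking latching push switches, loose on the bench: grey square housing 48 x 48 mm and 40 mm tall, red mushroom cap on top, a black cable gland sticking out 13 mm from the +y side (17 mm thick, centre 14 mm up). About 0.25 kg. Origin: centre of the underside, z up. The two plain sides face local +x and -x: grip across these 48 mm.
- cap_top_1 (a point): Centre of the flat top (30 mm wide) of the red mushroom cap of switch_1; the cap is 35 mm at its widest. It stands 64 mm above the housing's underside when out, 56 mm when latched.
- cap_1 (a joint): How far the red cap of switch_1 is pressed in, m: 0 out, 0.008 fully in. A spring pushes it out; the resistance is greatest at about 2 mm, then falls away, and from about 6.8 mm the cap snaps in by itself (the click) and stays latched at 8 mm. Greatest resistance: about 4 N in the two light switches, about 12 N in the stiff one.
- switch_2: One of three identical-looking latching push switches, loose on the bench: grey square housing 48 x 48 mm and 40 mm tall, red mushroom cap on top, a black cable gland sticking out 13 mm from the +y side (17 mm thick, centre 14 mm up). About 0.25 kg. Origin: centre of the underside, z up. The two plain sides face local +x and -x: grip across these 48 mm.
- cap_top_2 (a point): Centre of the flat top (30 mm wide) of the red mushroom cap of switch_2; the cap is 35 mm at its widest. It stands 64 mm above the housing's underside when out, 56 mm when latched.
- cap_2 (a joint): How far the red cap of switch_2 is pressed in, m: 0 out, 0.008 fully in. A spring pushes it out; the resistance is greatest at about 2 mm, then falls away, and from about 6.8 mm the cap snaps in by itself (the click) and stays latched at 8 mm. Greatest resistance: about 4 N in the two light switches, about 12 N in the stiff one.
- switch_3: One of three identical-looking latching push switches, loose on the bench: grey square housing 48 x 48 mm and 40 mm tall, red mushroom cap on top, a black cable gland sticking out 13 mm from the +y side (17 mm thick, centre 14 mm up). About 0.25 kg. Origin: centre of the underside, z up. The two plain sides face local +x and -x: grip across these 48 mm.
- cap_top_3 (a point): Centre of the flat top (30 mm wide) of the red mushroom cap of switch_3; the cap is 35 mm at its widest. It stands 64 mm above the housing's underside when out, 56 mm when latched.
- cap_3 (a joint): How far the red cap of switch_3 is pressed in, m: 0 out, 0.008 fully in. A spring pushes it out; the resistance is greatest at about 2 mm, then falls away, and from about 6.8 mm the cap snaps in by itself (the click) and stays latched at 8 mm. Greatest resistance: about 4 N in the two light switches, about 12 N in the stiff one.
- tray: Flat blue plastic tray with a black liner, fixed to the bench, 122 x 122 mm outside, 112 x 112 mm inside, rim 16 mm above the bench, floor 5 mm above the bench. Origin: centre of its underside, sides along its x and y.
- jar_cobalt: Glass jar with a black lid, 60 mm wide, 79 mm tall; origin at the centre of its underside. Bystander.
- tumbler: Pale green ceramic tumbler, 66 mm wide, 77 mm tall; origin at the centre of its underside. Bystander.

How it is judged:
By the outcome, as a careful person would: the job done as asked, in the order asked, and still so for the second after the job is handed in, with the robot touching nothing.
It also fails if it takes over 54 s, if anything falls off the work surface, if the arm or the gripper's body presses on something with over 40 N, if the wrist force passes 120 N, or if a joint passes its speed limit or range.

## Working session

There is one attempt and no reset: what is moved stays moved. The work goes in short steps, Python scripts to look and compute and a shell command to move; the robot and the scene stay as the last step left them, time stands still between calls to the robot, and variables do not carry over. Pictures are saved under pics/ and viewed, at most 10 in all, crops included, and the job is handed in when it is done.

```bash
mkdir -p pics; ls; python3 - <<'E'
from cell import ctrl
import cv2,numpy as np
a=ctrl.get_image("scene");b=ctrl.get_image("top")
cv2.imwrite("pics/s0.png",a);cv2.imwrite("pics/t0.png",b)
print(ctrl.read_state())
for n in("scene","top","wrist"):print(ctrl.calibration(n))
print(ctrl.grip_point_offset)
E
```

```text
cell.py
nudge.py
pics
{'clock': 0.1, 'qpos': array([-1.34480518,  0.62926756,  0.03846428,  1.51828841, -0.02702398,
        0.99628412, -0.02001733]), 'qd': array([ 0.00249991, -0.00204019, -0.00036698, -0.00324339,  0.00076426,
        0.00053419,  0.00021687]), 'tau': array([ 2.95883823e-03, -5.64540339e+01,  1.23041209e+00, -1.93974710e+01,
        1.12195694e-02,  5.40202527e-03, -1.09280120e-05]), 'eef_pos': array([186.79645509, 621.98837535, 230.46583511]), 'tool_rot': array([-3.13986360e+00,  9.97855017e-06,  2.84975489e+00]), 'force': array([ 0.45596184, -0.72129474, -0.03753177]), 'torque': array([ 5.18601995e-03, -3.80990445e-02,  1.56135042e-05]), 'gripper_force': 0.0, 'width': 85.29912536510764}
{'fx': 493.7300898774228, 'fy': 493.7300898774228, 'cx': 256.88342950799023, 'cy': 193.62200509547787, 'rvec': array([ 0.08196359, -2.71519946,  1.50273131]), 'tvec': array([562.42483868,  98.04066643, 985.7855892 ])}
{'fx': 435.82504942302506, 'fy': 435.82504942302506, 'cx': 258.1430837334561, 'cy': 182.63166595884996, 'rvec': array([ 2.09270006, -2.15714312,  0.12506905]), 'tvec': array([ 25.07121029, 558.37430555, 977.11993112])}
{'fx': 299.8751126100518, 'fy': 299.8751126100518, 'cx': 256.0596577845767, 'cy': 195.91202318436498, 'hand_eye': array([[ 2.46454784e-04, -9.55346795e-01, -2.95486785e-01,
         7.52072708e+01],
       [ 9.99999964e-01,  2.67267295e-04, -3.00459421e-05,
         7.90924517e-01],
       [ 1.07678248e-04, -2.95486767e-01,  9.55346826e-01,
        -1.42411181e+02],
       [ 0.00000000e+00,  0.00000000e+00,  0.00000000e+00,
         1.00000000e+00]])}
18.700000000000003
```
View pics/s0.png

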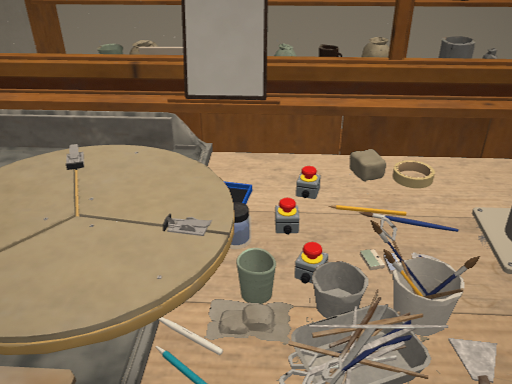

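View pics/t0.png

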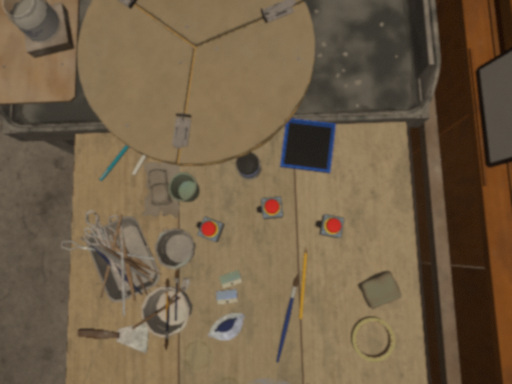

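The scene view shows the three red caps at (309,172), (287,205) and (312,250), with the jar at (240,225), the tumbler at (256,275) and the tray half hidden behind the wheel at (238,193). The top view shows caps at (333,226), (271,207) and (208,229), the tray at (308,146), the jar at (247,165) and the tumbler at (185,187). The cable glands point to the left in the top picture.

```bash
cat > h.py <<'E'
import cv2,numpy as np
from scipy.spatial.transform import Rotation as Rn
from cell import ctrl
def cam(n,st=None):
    c=ctrl.calibration(n);K=np.array([[c['fx'],0,c['cx']],[0,c['fy'],c['cy']],[0,0,1]])
    if n=='wrist':
        st=st or ctrl.read_state()
        T=np.eye(4);T[:3,:3]=Rn.from_euler('xyz',st['tool_rot']).as_matrix();T[:3,3]=st['eef_pos']
        W=np.linalg.inv(T@c['hand_eye']);R,t=W[:3,:3],W[:3,3]
    else: R,t=cv2.Rodrigues(c['rvec'])[0],np.array(c['tvec'])
    return K,R,t
def ray(C,p):
    K,R,t=C;return -R.T@t,R.T@np.linalg.inv(K)@[p[0],p[1],1]
def plane(C,p,z):
    o,d=ray(C,p);return o+d*(z-o[2])/d[2]
def tri(C1,p1,C2,p2):
    P=[C[0]@np.c_[C[1],C[2]] for C in(C1,C2)]
    X=cv2.triangulatePoints(P[0],P[1],np.array(p1,float),np.array(p2,float))[:,0];return X[:3]/X[3]
def proj(C,X):
    q=C[0]@(C[1]@np.array(X,float)+C[2]);return q[:2]/q[2]
def blobs(m,mn):
    cs=cv2.findContours(m.astype(np.uint8),cv2.RETR_EXTERNAL,cv2.CHAIN_APPROX_NONE)[0]
    return [c for c in cs if cv2.contourArea(c)>mn]
def red(im):
    h=cv2.cvtColor(im,cv2.COLOR_BGR2HSV);return ((h[...,0]<8)|(h[...,0]>172))&(h[...,1]>170)&(h[...,2]>90)
def ctr(c):
    m=cv2.moments(c);return np.array([m['m10'],m['m01']])/m['m00']
E
python3 - <<'E'
from h import *
np.set_printoptions(precision=1,suppress=True)
s=cv2.imread('pics/s0.png');t=cv2.imread('pics/t0.png');S=cam('scene');T=cam('top')
rs=sorted([ctr(c) for c in blobs(red(s),20)],key=lambda p:p[1]);rt=sorted([ctr(c) for c in blobs(red(t),20)],key=lambda p:-p[0])
print(rs,rt)
for a,b in zip(rs,rt):
    X=tri(S,a,T,b);print(X,proj(S,X)-a,plane(T,b,60))
h=cv2.cvtColor(t,cv2.COLOR_BGR2HSV)
for c in blobs((abs(h[...,0].astype(int)-112)<8)&(h[...,1]>150),200):
    r=cv2.minAreaRect(c);print('tray',r,[plane(T,p,16) for p in cv2.boxPoints(r)],plane(T,r[0],16))
print('jar',plane(T,(247,165),79),'tum',plane(T,(185,187),77))
for p in[(100,145),(185,165),(240,158),(280,130),(313,60)]:print('wheel edge z?',p,plane(T,p,0),plane(T,p,150))
hs=[tri(S,(78,215),T,(196,44)),tri(S,(165,222),T,(183,145))]
print(hs)
# crops x4
k=[t[190:250,180:360],]
cv2.imwrite('pics/c1.png',cv2.resize(k[0],None,fx=4.4,fy=4.4,interpolation=cv2.INTER_CUBIC))
E
```

```text
[array([308.6, 171.3]), array([286.9, 204. ]), array([312.1, 249.5])] [array([333.4, 225. ]), array([271.6, 205.9]), array([208.1, 228.2])]
[ 455.4 -159.4   60.1] [0.4 0.1] [ 454.1 -159.3   60. ]
[502.7 -21.6  60.5] [0.4 0.1] [501.7 -21.6  60. ]
[456.3 124.1  61.1] [0.5 0.1] [455.3 124.4  60. ]
tray ((307.57330322265625, 144.64524841308594), (47.26014709472656, 47.651222229003906), 6.911227226257324) [array([603.2, -47.9,  16. ]), array([720.8, -66.1,  16. ]), array([ 702. , -179.7,   16. ]), array([ 585.4, -159.7,   16. ])] [ 652.3 -113.5   16. ]
jar [594.7  31.2  79. ] tum [549.1 173.6  77. ]
wheel edge z? (100, 145) [674.3 403.9   0. ] [635.5 342.6 150. ]
wheel edge z? (185, 165) [615.7 189.3   0. ] [585.3 158.6 150. ]
wheel edge z? (240, 158) [628.5  52.7   0. ] [596.3  41.5 150. ]
wheel edge z? (280, 130) [695.9 -48.3   0. ] [654.1 -45.1 150. ]
wheel edge z? (313, 60) [ 875.9 -138.4    0. ] [ 808.3 -122.3  150. ]
[array([864.8, 136.7, 129.8]), array([673.8, 171.2, 138.6])]
```

View pics/c1.png

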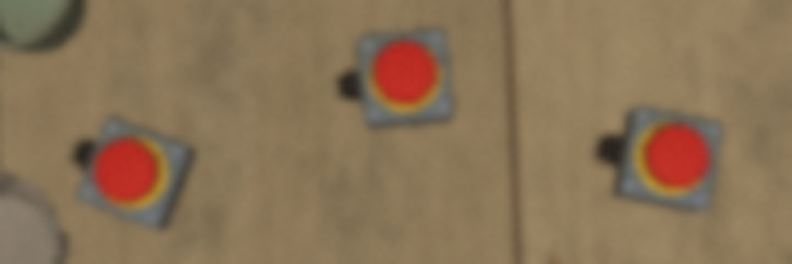

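The crop shows the glands at (345,85), (612,150) and (85,155), on the image-left side of each switch. Cap heights triangulate to about 60 mm, as expected. The wheel top is at about 135 mm and overhangs one corner of the tray. I'll start with the nearest switch.

The rows are not in the units I measure in: shifts go in shares of 50 mm and turns go in units of 0.2 rad. I convert before sending: -33 mm is -0.66.

```bash
python3 nudge.py '[{"dx": -0.66,"dy": -0.66,"aperture": 0},{"dx": -0.66,"dy": -0.66,"aperture": 0},{"dx": -0.66,"dy": -0.66,"aperture": 0},{"dx": -0.66,"dy": -0.66,"aperture": 0},{"dx": -0.66,"dy": -0.66,"aperture": 0},{"dx": -0.66,"dy": -0.66,"aperture": 0},{"dx": -0.66,"dy": -0.66,"aperture": 0},{"dx": -0.66,"dy": -0.66,"aperture": 0},{"dx": -0.66,"dy": -0.66,"aperture": 0},{"dx": -0.66,"dy": -0.66,"aperture": 0},{"dx": -0.66,"dy": -0.66,"aperture": 0},{"dx": -0.66,"dy": -0.66,"aperture": 0}]'
cat > w.py <<'E'
import sys
from h import *
np.set_printoptions(precision=2,suppress=True)
st=ctrl.read_state()
if len(sys.argv)>4: 
    im=ctrl.get_image('wrist');cv2.imwrite(sys.argv[4],im);C=cam('wrist',st)
    for c in blobs(red(im),60):print('cap',ctr(c),cv2.contourArea(c),plane(C,ctr(c),60))
R=Rn.from_euler('xyz',st['tool_rot']).as_matrix()
print('pos',st['eef_pos'],'rot',st['tool_rot'],'to go (tool)',R.T@(np.array(sys.argv[1:4],float)-st['eef_pos']),'F',st['force'],'w',st['width'],'t',st['clock'])
E
python3 w.py 456 124 90 pics/w1.png
```

```text
clock: 1.3
eef_pos: [452.7, 127.6, 231.2]
tool_rot: [-3.142, -0.0, 2.85]
force: [0.5, 0.6, -0.3]
width: 0.0
gripper_force: 0.0
cap [144.56 253.51] 548.0 [503.71 -22.4   60.  ]
cap [ 19.31 248.94] 626.5 [ 456.58 -159.03   60.  ]
cap [252.28 181.97] 628.5 [457.52 122.69  60.  ]
pos [452.73 127.58 231.23] rot [-3.14 -0.    2.85] to go (tool) [ -4.2   -2.48 141.23] F [ 0.48  0.57 -0.28] w 0.010006519776153532 t 1.3
```

To row units: -5 mm is -0.1, 40 mm is 0.8.

```bash
python3 nudge.py '[{"dx": -0.1,"dy": -0.06,"dz": 0.8,"aperture": 0},{"dz": 0.8,"aperture": 0},{"dz": 0.8,"aperture": 0},{"dz": 0.4,"aperture": 0},{"dz": 0.2,"aperture": 0},{"aperture": 0}]'; python3 w.py 457 123.5 64
for i in 1; do python3 nudge.py '[{"dz": 0.16,"aperture": 0},{"dz": 0.04,"aperture": 0},{"dz": 0.02,"aperture": 0},{"aperture": 0}]';done
```

```text
clock: 1.95
eef_pos: [455.4, 124.9, 80.3]
tool_rot: [-3.14, -0.002, 2.85]
force: [-0.2, 0.2, 0.2]
width: -0.2
gripper_force: 0.0
pos [455.44 124.94  80.28] rot [-3.14 -0.    2.85] to go (tool) [-1.94 -0.9  16.28] F [-0.21  0.15  0.21] w -0.22148807123945638 t 1.95
clock: 2.35
eef_pos: [456.5, 125.2, 70.8]
tool_rot: [3.141, 0.001, 2.85]
force: [-0.1, 0.0, -0.2]
width: -0.0
gripper_force: 0.0
```

```bash
python3 nudge.py '[{"dx": -0.02,"dy": -0.02,"dz": 0.08,"aperture": 0},{"dz": 0.04,"aperture": 0},{"dz": 0.02,"aperture": 0},{"dz": 0.02,"aperture": 0},{"dz": 0.01,"aperture": 0}]'; for i in 1; do python3 nudge.py '[{"dz": 0.02,"aperture": 0}]';done
```

```text
clock: 2.85
eef_pos: [457.1, 123.7, 61.9]
tool_rot: [3.142, 0.0, 2.85]
force: [-0.9, -0.6, 3.8]
width: 0.2
gripper_force: 1.8
clock: 2.95
eef_pos: [457.1, 123.7, 60.9]
tool_rot: [3.142, 0.0, 2.85]
force: [0.4, -1.1, 3.7]
width: 0.1
gripper_force: 1.7
```

```bash
python3 nudge.py '[{"dz": 0.02,"aperture": 0}]'; python3 nudge.py '[{"dz": 0.02,"aperture": 0}]'
```

```text
clock: 3.05
eef_pos: [457.0, 123.7, 59.8]
tool_rot: [3.142, 0.0, 2.85]
force: [0.2, -1.1, 1.6]
width: -0.0
gripper_force: 1.2
clock: 3.15
eef_pos: [457.0, 123.7, 58.7]
tool_rot: [3.142, 0.0, 2.85]
force: [1.1, -0.5, 0.3]
width: -0.0
gripper_force: 0.7
```

Switch 3 (456,124) peaks at about 4 N, so it is light. I'll push it on to the click.

```bash
python3 nudge.py '[{"dz": 0.02,"aperture": 0},{"dz": 0.02,"aperture": 0},{"dz": 0.016,"aperture": 0},{"aperture": 0}]'; python3 nudge.py '[{"dz": -0.04,"aperture": 0},{"dz": -0.2,"aperture": 0},{"dz": -0.8,"aperture": 0},{"dz": -0.8,"aperture": 0},{"aperture": 0}]'; python3 w.py 503.5 -22 80 pics/w2.png
```

```text
clock: 3.55
eef_pos: [456.5, 124.0, 56.1]
tool_rot: [3.142, -0.001, 2.85]
force: [-0.7, -0.1, 3.0]
width: 0.2
gripper_force: 1.8
clock: 4.05
eef_pos: [460.0, 124.7, 152.7]
tool_rot: [3.136, 0.008, 2.85]
force: [0.1, -0.4, -0.2]
width: -0.2
gripper_force: 0.0
cap [114.53 285.02] 987.5 [502.61 -20.33  60.  ]
cap [252.5  191.41] 1084.0 [454.15 124.73  60.  ]
pos [460.02 124.66 152.72] rot [3.14 0.01 2.85] to go (tool) [ -83.31 -128.32   72.67] F [ 0.07 -0.4  -0.24] w -0.18646483226904362 t 4.05
```

```bash
python3 nudge.py '[{"dx": -0.42,"dy": -0.64,"aperture": 0},{"dx": -0.42,"dy": -0.64,"aperture": 0},{"dx": -0.42,"dy": -0.64,"aperture": 0},{"dx": -0.4,"dy": -0.64,"dz": 0.4,"aperture": 0},{"dz": 0.6,"aperture": 0},{"dz": 0.4,"aperture": 0},{"aperture": 0},{"aperture": 0}]'; python3 w.py 503 -21.8 64
```

```text
clock: 4.9
eef_pos: [498.9, -22.5, 77.7]
tool_rot: [-3.141, -0.002, 2.85]
force: [0.2, 0.8, -0.4]
width: 0.0
gripper_force: 0.0
pos [498.93 -22.52  77.65] rot [-3.14 -0.    2.85] to go (tool) [-3.71  1.87 13.64] F [ 0.19  0.79 -0.35] w 0.008317786356219308 t 4.9
```

To row units: -4 mm is -0.08, 8 mm is 0.16.

```bash
python3 nudge.py '[{"dx": -0.08,"dy": 0.04,"dz": 0.16,"aperture": 0},{"dz": 0.06,"aperture": 0},{"dz": 0.04,"aperture": 0},{"dz": 0.02,"aperture": 0}]'; python3 nudge.py '[{"dz": 0.02,"aperture": 0}]';python3 nudge.py '[{"dz": 0.02,"aperture": 0}]';python3 nudge.py '[{"dz": 0.02,"aperture": 0}]'
```

```text
clock: 5.3
eef_pos: [504.0, -21.7, 64.1]
tool_rot: [3.142, 0.0, 2.85]
force: [0.3, -0.2, 0.3]
width: -0.2
gripper_force: 0.4
clock: 5.4
eef_pos: [504.0, -21.8, 63.3]
tool_rot: [3.141, 0.0, 2.85]
force: [-0.4, 1.0, 3.0]
width: 0.1
gripper_force: 1.5
clock: 5.5
eef_pos: [504.0, -21.8, 62.3]
tool_rot: [3.141, 0.0, 2.85]
force: [-1.4, 1.5, 3.1]
width: 0.1
gripper_force: 1.9
clock: 5.6
eef_pos: [504.0, -21.7, 61.3]
tool_rot: [3.141, 0.0, 2.85]
force: [-1.1, 0.0, 3.6]
width: -0.0
gripper_force: 1.8
```

Also light. Press through, then go to the third switch.

```bash
python3 nudge.py '[{"dz": 0.02,"aperture": 0},{"dz": 0.02,"aperture": 0},{"dz": 0.02,"aperture": 0},{"dz": 0.02,"aperture": 0},{"dz": 0.02,"aperture": 0},{"dz": 0.01,"aperture": 0},{"aperture": 0}]'; python3 nudge.py '[{"dz": -0.04,"aperture": 0},{"dz": -0.2,"aperture": 0},{"dz": -0.8,"aperture": 0},{"dz": -0.8,"aperture": 0},{"aperture": 0},{"aperture": 0}]'; python3 w.py 456 -159.2 80 pics/w3.png
```

```text
clock: 6.3
eef_pos: [503.9, -22.1, 56.0]
tool_rot: [-3.141, 0.0, 2.849]
force: [-1.9, 0.0, 7.6]
width: 0.0
gripper_force: 4.0
clock: 6.9
eef_pos: [504.6, -21.9, 148.7]
tool_rot: [3.141, 0.002, 2.85]
force: [-0.2, -0.5, 0.3]
width: -0.1
gripper_force: 0.0
cap [255.16 195.2 ] 1106.0 [500.68 -20.63  60.  ]
cap [ 74.89 191.38] 1342.0 [ 455.98 -158.3    60.  ]
cap [422.18  85.49] 1656.5 [455.86 119.14  60.  ]
pos [504.58 -21.93 148.75] rot [3.14 0.   2.85] to go (tool) [   7.19 -145.49   68.62] F [-0.19 -0.46  0.32] w -0.14522785414205394 t 6.9
```

To row units: -37 mm is -0.74, -36 mm is -0.72.

```bash
python3 nudge.py '[{"dx": 0.04,"dy": -0.72,"aperture": 0},{"dx": 0.04,"dy": -0.72,"aperture": 0},{"dx": 0.04,"dy": -0.72,"aperture": 0},{"dx": 0.02,"dy": -0.74,"dz": 0.4,"aperture": 0},{"dz": 0.6,"aperture": 0},{"dz": 0.36,"aperture": 0},{"aperture": 0},{"aperture": 0}]'; python3 w.py 456.5 -159.2 64
```

```text
clock: 7.75
eef_pos: [454.8, -158.4, 78.8]
tool_rot: [3.142, -0.003, 2.85]
force: [-0.3, 0.6, -0.6]
width: 0.4
gripper_force: 0.0
pos [ 454.79 -158.39   78.79] rot [ 3.14 -0.    2.85] to go (tool) [-1.91 -0.28 14.78] F [-0.29  0.64 -0.56] w 0.354283715740958 t 7.75
```

```bash
python3 nudge.py '[{"dx": -0.02,"dz": 0.2,"aperture": 0},{"dz": 0.06,"aperture": 0},{"dz": 0.04,"aperture": 0},{"dz": 0.02,"aperture": 0}]'; python3 nudge.py '[{"dz": 0.02,"aperture": 0}]';python3 nudge.py '[{"dz": 0.02,"aperture": 0}]'
```

```text
clock: 8.15
eef_pos: [456.6, -158.9, 63.7]
tool_rot: [3.142, 0.0, 2.85]
force: [-0.6, -0.0, 5.5]
width: -0.1
gripper_force: 3.0
clock: 8.25
eef_pos: [456.6, -158.9, 63.1]
tool_rot: [3.141, 0.0, 2.85]
force: [-1.3, 0.1, 9.0]
width: 0.2
gripper_force: 4.8
clock: 8.35
eef_pos: [456.7, -158.9, 62.4]
tool_rot: [3.141, 0.001, 2.85]
force: [-1.1, 1.7, 12.0]
width: -0.3
gripper_force: 5.8
```

This is the stiff one, at 12 N. I'll latch it, then rise and look straight down at it with the fingers open.

To row units: 1 mm is 0.02, 0.5 mm is 0.01.

```bash
python3 nudge.py '[{"dz": 0.02,"aperture": 0},{"dz": 0.02,"aperture": 0},{"dz": 0.02,"aperture": 0},{"dz": 0.02,"aperture": 0},{"dz": 0.02,"aperture": 0},{"dz": 0.02,"aperture": 0},{"dz": 0.01,"aperture": 0},{"aperture": 0}]'; python3 nudge.py '[{"dz": -0.04,"aperture": 0},{"dz": -0.2,"aperture": 0},{"dz": -1,"aperture": 85},{"dz": -1,"aperture": 85},{"dz": -0.5,"aperture": 85},{"aperture": 85},{"aperture": 85},{"aperture": 85}]'; python3 w.py 456 -159.2 80 pics/w4.png
python3 - <<'E'
import cv2,numpy as np
from h import *
ctrl_t=ctrl.get_image('top');cv2.imwrite('pics/t4.png',ctrl_t);s=ctrl.get_image('scene');cv2.imwrite('pics/s4.png',s)
for n,im in(('top',ctrl_t),('scene',s)):
  for c in blobs(red(im),20):print(n,ctr(c))
E
```

```text
clock: 9.15
eef_pos: [456.8, -159.1, 56.0]
tool_rot: [3.142, 0.001, 2.85]
force: [-2.0, 0.8, 13.1]
width: -0.0
gripper_force: 6.5
clock: 9.95
eef_pos: [455.6, -158.8, 191.1]
tool_rot: [-3.142, -0.002, 2.85]
force: [0.5, 1.1, -0.8]
width: 84.4
gripper_force: 0.0
cap [403.28 190.42] 851.0 [499.44 -25.22  60.  ]
cap [255.03 184.96] 806.0 [ 453.86 -158.45   60.  ]
pos [ 455.58 -158.76  191.09] rot [-3.14 -0.    2.85] to go (tool) [ -0.78  -0.3  111.09] F [ 0.47  1.14 -0.77] w 84.44791789655001 t 9.95
top [331.26488095 227.35119048]
top [208.60784314 228.25770308]
top [271.6011396  206.04843305]
scene [311.9821883  252.44189992]
scene [286.92075472 206.53459119]
scene [308.49917081 173.58043118]
```

View pics/w4.png

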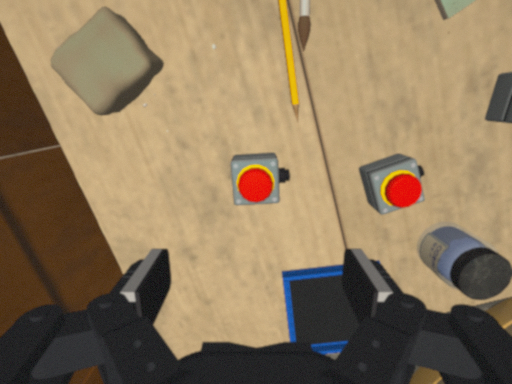

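All three caps' centroids in the scene view dropped 2.3–2.9 px, which fits latched. In the wrist view the stiff switch is at (256,180) with its gland pointing image-right, which is tool +y, so a quarter turn of the tool is needed. Next I'll measure its yaw, the heights and the joint margins.

```bash
python3 - <<'E'
from h import *
np.set_printoptions(precision=2,suppress=True)
S=cam('scene');T=cam('top');st=ctrl.read_state();C=cam('wrist',st)
for a,b in(((312,252.4),(208.6,228.3)),((286.9,206.5),(271.6,206)),((308.5,173.6),(331.3,227.4))):print('cap',tri(S,a,T,b))
im=cv2.imread('pics/w4.png');h=cv2.cvtColor(im,cv2.COLOR_BGR2HSV)
b,g,r=[im[...,i].astype(int) for i in range(3)]
m=np.zeros(im.shape[:2],np.uint8);m[:]=((b-r>5)&(b>90))|red(im)|((h[...,1]>200)&(h[...,0]<35))
m[:140]=0;m[215:]=0;m[:,:215]=0;m[:,310:]=0
c=max(blobs(m,300),key=cv2.contourArea);q=cv2.minAreaRect(c);box=cv2.boxPoints(q);print(q)
P=np.array([plane(C,p,40)[:2] for p in box]);print('box@40',P)
for i in range(4):
    d=P[(i+1)%4]-P[i];print(np.linalg.norm(d),np.arctan2(d[1],d[0]))
k=blobs((im.max(2)<60)&(np.indices(m.shape)[0]>140)&(np.indices(m.shape)[0]<215)&(np.indices(m.shape)[1]>240)&(np.indices(m.shape)[1]<310),15)
for c in k:
    print('gland',ctr(c),plane(C,ctr(c),14))
print('cap top',plane(C,ctr([c for c in blobs(red(im),60) if ctr(c)[0]<300][0]),54))
print('q',st['qpos'],st['eef_pos'])
x=im[140:215,200:310];cv2.imwrite('pics/c4.png',cv2.resize(np.vstack([x,cv2.cvtColor(m,cv2.COLOR_GRAY2BGR)[140:215,200:310]*255]),None,fx=4,fy=4))
E
```

```text
cap [456.2  123.93  54.53]
cap [502.76 -21.69  54.38]
cap [ 453.26 -155.37   56.25]
((255.300048828125, 182.60000610351562), (36.224300384521484, 35.77708435058594), 63.43495178222656)
box@40 [[ 441.62 -179.82]
 [ 435.34 -144.6 ]
 [ 471.97 -138.13]
 [ 479.07 -174.43]]
35.78173896032875 1.7472012105040235
37.19899131572688 0.1747508279514739
36.98524388134386 -1.377745222824275
37.83555959648668 -2.9984935528057273
gland [283.25 174.9 ] [ 463.55 -129.46   14.  ]
cap top [ 455.38 -159.     54.  ]
q [ 0.25  0.45  0.03  2.02 -0.02  0.68  1.58] [ 455.69 -158.85  190.84]
```

View pics/c4.png

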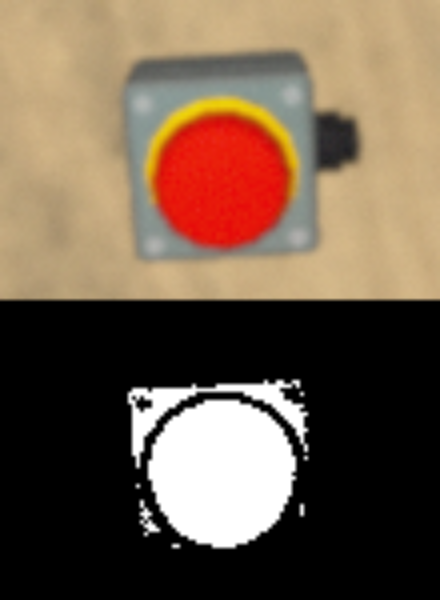

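The crop shows the housing's top-face corners clearly, at (232,160), (277,159), (279,202) and (234,204) in full-image pixels. The gland points right and slightly up. I'll turn the tool a quarter and cast the corners onto the 40 mm plane.

To row units: -0.134 rad is -0.67.

```bash
python3 - <<'E'
from h import *
st=ctrl.read_state();C=cam('wrist',st)
P=np.array([plane(C,p,40)[:2] for p in[(232,160.5),(277,159.5),(279,202),(234.2,204)]])
print(P,P.mean(0))
for i in range(4):
    d=P[(i+1)%4]-P[i];print(np.linalg.norm(d),np.degrees(np.arctan2(d[1],d[0])))
E
python3 nudge.py '[{"az": -0.67,"aperture": 85},{"az": -0.67,"aperture": 85},{"az": -0.67,"aperture": 85},{"az": -0.67,"aperture": 85},{"az": -0.67,"aperture": 85},{"az": -0.67,"aperture": 85},{"az": -0.67,"aperture": 85},{"az": -0.67,"aperture": 85},{"az": -0.67,"aperture": 85},{"az": -0.67,"aperture": 85},{"az": -0.67,"aperture": 85},{"az": -0.67,"aperture": 85}]'
python3 nudge.py '[{"aperture": 85},{"aperture": 85}]'
python3 w.py 456.3 -159 100 pics/w5.png
```

```text
[[ 428.48676213 -174.69919772]
 [ 440.30326087 -131.86030232]
 [ 483.42670365 -141.71056915]
 [ 472.23291047 -186.57072748]] [ 456.11240928 -158.71019917]
44.438728617025674 74.57924013911865
44.23413923923436 -12.866768505889059
46.23564438743306 -104.01070077998543
45.32834338194201 164.81712068180374
clock: 11.3
eef_pos: [456.0, -158.9, 191.1]
tool_rot: [3.14, 0.001, -1.82]
force: [-0.4, 0.1, -0.1]
width: 85.0
gripper_force: 0.0
clock: 11.5
eef_pos: [456.1, -159.1, 191.4]
tool_rot: [3.14, 0.0, -1.829]
force: [0.4, 0.0, -0.4]
width: 85.0
gripper_force: 0.0
cap [246.45 308.8 ] 582.0 [501.41 -28.42  60.  ]
cap [255.74 182.98] 801.0 [ 455.78 -161.81   60.  ]
pos [ 456.13 -159.1   191.37] rot [ 3.14  0.   -1.83] to go (tool) [-0.1  -0.27 91.37] F [ 0.37  0.04 -0.4 ] w 84.96662934907228 t 11.5
```

View pics/w5.png

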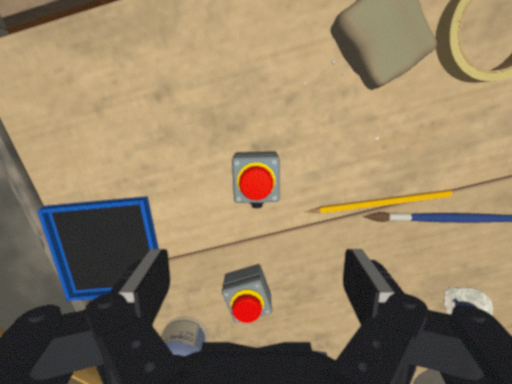

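The switch is centred at (256,178), square to the fingers with its gland toward the hand. The tray corners are visible at (39,209) and (149,198). I'll descend and triangulate the tray corners against the top view.

```bash
python3 - <<'E'
from h import *
np.set_printoptions(precision=1,suppress=True)
T=cam('top');C=cam('wrist')
def tr(im,mn):
    h=cv2.cvtColor(im,cv2.COLOR_BGR2HSV);return max(blobs((abs(h[...,0].astype(int)-112)<8)&(h[...,1]>150),mn),key=cv2.contourArea)
t=cv2.imread('pics/t0.png');w=cv2.imread('pics/w5.png')
tb=cv2.boxPoints(cv2.minAreaRect(tr(t,100)))
wc=tr(w,100)[:,0].astype(float)
for p in tb: print('top corner',p,plane(T,p,16),'in wrist',proj(C,plane(T,p,16)))
for n,p in(('TL',wc[np.argmin(wc.sum(1))]),('TR',wc[np.argmax(wc[:,0]-wc[:,1])]),('L',wc[np.argmin(wc[:,0])])):
    X=plane(C,p,16);j=np.argmin(np.linalg.norm(np.array([plane(T,q,16) for q in tb])-X,axis=1));print(n,p,X,'tri',tri(C,p,T,tb[j]))
E
python3 nudge.py '[{"dz": 0.9,"aperture": 85},{"dz": 0.9,"aperture": 85},{"dz": 0.8,"aperture": 85},{"dz": 0.6,"aperture": 85},{"dz": 0.32,"aperture": 85},{"dz": 0.2,"aperture": 85},{"aperture": 85},{"aperture": 85}]'; python3 w.py 456.3 -159 5
```

```text
top corner [281.2 165.5] [603.2 -47.9  16. ] in wrist [163.5 290.2]
top corner [287.  118.1] [720.8 -66.1  16. ] in wrist [ 69.  298.8]
top corner [333.9 123.8] [ 702.  -179.7   16. ] in wrist [ 40.7 212. ]
top corner [328.2 171.1] [ 585.4 -159.7   16. ] in wrist [144.2 203.2]
TL [ 38. 210.] [ 703.8 -182.7   16. ] tri [ 702.5 -180.7   16.4]
TR [146. 198.] [ 581.3 -165.    16. ] tri [ 588.1 -161.8    0.7]
L [ 38. 210.] [ 703.8 -182.7   16. ] tri [ 702.5 -180.7   16.4]
clock: 12.35
eef_pos: [457.0, -159.1, 6.5]
tool_rot: [-3.141, -0.0, -1.826]
force: [-0.8, -0.1, 0.3]
width: 85.4
gripper_force: 0.0
pos [ 456.98 -159.11    6.48] rot [-3.14 -0.   -1.83] to go (tool) [0.06 0.69 1.48] F [-0.84 -0.12  0.3 ] w 85.41587225657264 t 12.35
```

To row units: 1 mm is 0.02.

```bash
python3 nudge.py '[{"dz": 0.02,"aperture": 40},{"aperture": 40},{"aperture": 40},{"aperture": 40},{"aperture": 40},{"aperture": 40},{"aperture": 40}]'; python3 w.py 456.3 -159 5
```

```text
clock: 13.05
eef_pos: [456.9, -159.3, 6.0]
tool_rot: [-3.14, -0.0, -1.826]
force: [-0.5, 0.5, 7.3]
width: 47.2
gripper_force: 61.7
pos [ 456.91 -159.35    5.96] rot [-3.14 -0.   -1.83] to go (tool) [-0.18  0.68  0.96] F [-0.46  0.54  7.32] w 47.20668889951838 t 13.05
```

To row units: -10 mm is -0.2, -30 mm is -0.6, -0.05 rad is -0.25.

```bash
python3 nudge.py '[{"dz": -0.2,"aperture": 40},{"dz": -0.6,"aperture": 40},{"dz": -0.6,"az": -0.25,"aperture": 40},{"az": -0.25,"aperture": 40},{"aperture": 40},{"aperture": 40}]'; python3 w.py 644.8 -130.5 75
```

```text
clock: 13.65
eef_pos: [456.1, -159.2, 75.1]
tool_rot: [3.141, -0.0, -1.727]
force: [0.4, -0.3, -3.0]
width: 47.5
gripper_force: 62.4
pos [ 456.05 -159.24   75.14] rot [ 3.14 -0.   -1.73] to go (tool) [ -57.75 -181.98    0.05] F [ 0.44 -0.28 -3.02] w 47.49009596900813 t 13.65
```

Held: 3 N of weight and 47.5 mm opening. I'll carry it to a point above the tray.

To row units: -32 mm is -0.64, -30 mm is -0.6.

```bash
python3 nudge.py '[{"dx": -0.16,"dy": -0.52,"aperture": 40},{"dx": -0.2,"dy": -0.64,"aperture": 40},{"dx": -0.2,"dy": -0.64,"aperture": 40},{"dx": -0.2,"dy": -0.64,"aperture": 40},{"dx": -0.2,"dy": -0.6,"aperture": 40},{"dx": -0.12,"dy": -0.4,"aperture": 40},{"dx": -0.08,"dy": -0.2,"aperture": 40},{"aperture": 40},{"aperture": 40},{"aperture": 40}]'; python3 w.py 644.8 -130.5 11 pics/w6.png; python3 -c "
from h import *
cv2.imwrite('pics/s6.png',ctrl.get_image('scene'))"
```

```text
clock: 14.65
eef_pos: [643.7, -130.2, 74.4]
tool_rot: [3.139, -0.001, -1.726]
force: [0.3, -0.4, -1.9]
width: 47.1
gripper_force: 62.3
cap [489.67 340.13] 962.0 [506.26 -36.78  60.  ]
cap [256.32 304.42] 5683.0 [650.56 -87.01  60.  ]
pos [ 643.68 -130.2    74.36] rot [ 3.14 -0.   -1.73] to go (tool) [ 0.08 -1.3  63.36] F [ 0.29 -0.39 -1.86] w 47.131518237467745 t 14.65
```

View pics/w6.png

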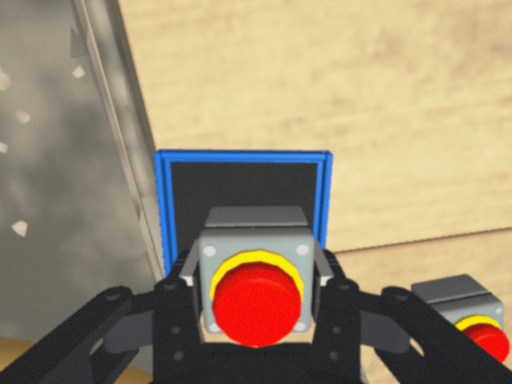

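View pics/s6.png

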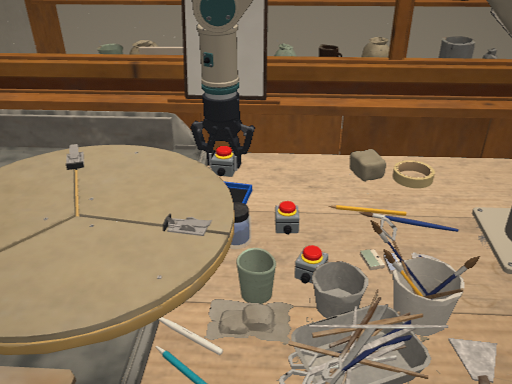

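The switch is upright over the tray, whose far edge spans (157,152)–(331,152) in the wrist view. The scene view shows the hand clear of the wheel. Lowering.

To row units: 6 mm is 0.12, -1 mm is -0.02.

```bash
python3 nudge.py '[{"dy": -0.02,"dz": 0.4,"aperture": 40},{"dz": 0.4,"aperture": 40},{"dz": 0.24,"aperture": 40},{"dz": 0.12,"aperture": 40},{"dz": 0.04,"aperture": 40},{"aperture": 40},{"aperture": 40}]'; python3 nudge.py '[{"dz": 0.02,"aperture": 40},{"dz": 0.02,"aperture": 40}]';python3 nudge.py '[{"dz": 0.02,"aperture": 40},{"aperture": 40}]'
```

```text
clock: 15.45
eef_pos: [646.9, -129.9, 15.8]
tool_rot: [-3.14, 0.0, -1.725]
force: [-0.3, -0.1, -2.7]
width: 47.0
gripper_force: 62.2
clock: 15.65
eef_pos: [646.6, -130.0, 13.5]
tool_rot: [-3.141, -0.0, -1.725]
force: [-0.5, 0.7, -1.7]
width: 47.5
gripper_force: 62.3
clock: 15.85
eef_pos: [646.1, -129.9, 11.9]
tool_rot: [3.141, -0.0, -1.725]
force: [-0.1, -0.1, -2.2]
width: 47.0
gripper_force: 62.2
```

To row units: 0.5 mm is 0.01.

```bash
python3 nudge.py '[{"dz": 0.01,"aperture": 40},{"dz": 0.01,"aperture": 40},{"aperture": 40}]';python3 nudge.py '[{"dz": 0.01,"aperture": 40},{"aperture": 40}]'
```

```text
clock: 16.15
eef_pos: [646.3, -129.9, 11.1]
tool_rot: [-3.142, -0.0, -1.725]
force: [-0.3, 0.5, -0.4]
width: 47.2
gripper_force: 62.3
clock: 16.35
eef_pos: [646.3, -129.9, 11.1]
tool_rot: [-3.141, -0.0, -1.725]
force: [-2.5, 0.3, 4.0]
width: 47.5
gripper_force: 62.9
```

Seated on the floor, with contact at 11.1 as predicted. Release and rise.

To row units: -50 mm is -1, -40 mm is -0.8.

```bash
python3 nudge.py '[{"aperture": 60},{"aperture": 60},{"aperture": 60},{"aperture": 60}]'; python3 nudge.py '[{"dz": -0.16,"aperture": 60},{"dz": -0.5,"aperture": 60},{"dz": -0.8,"aperture": 60},{"dz": -1,"aperture": 60},{"dz": -0.8,"aperture": 60},{"aperture": 60},{"aperture": 60}]'; python3 nudge.py '[{"dx": 0.8,"dy": 0.5,"dz": -0.2,"aperture": 60},{"dx": 0.8,"dy": 0.5,"aperture": 60},{"dx": 0.8,"dy": 0.5,"aperture": 60},{"dy": 0.5,"aperture": 60},{"aperture": 60},{"aperture": 60}]'; python3 w.py 646 -130 5 pics/w7.png
python3 - <<'E'
from h import *
np.set_printoptions(precision=1,suppress=True)
I={n:ctrl.get_image(n) for n in('top','scene')};S=cam('scene');T=cam('top')
b={n:[ctr(c) for c in blobs(red(I[n]),20)] for n in I};print(b)
for p in b['top']:
    X=[tri(S,q,T,p) for q in b['scene']];e=[np.linalg.norm(proj(S,x)-q) for x,q in zip(X,b['scene'])];print(X[int(np.argmin(e))],min(e))
w=cv2.imread('pics/w7.png')
cv2.imwrite('pics/f.png',np.hstack([cv2.resize(w,(400,300)),cv2.resize(I['top'][100:250,150:350],(400,300))]))
E
```

```text
clock: 16.75
eef_pos: [646.3, -129.9, 10.4]
tool_rot: [-3.142, 0.0, -1.725]
force: [-0.2, 0.2, -0.4]
width: 60.4
gripper_force: 0.0
clock: 17.45
eef_pos: [646.8, -130.1, 175.1]
tool_rot: [-3.139, -0.0, -1.726]
force: [0.8, -0.4, 0.1]
width: 60.1
gripper_force: 0.0
clock: 18.05
eef_pos: [528.4, -232.9, 182.6]
tool_rot: [3.14, 0.001, -1.726]
force: [-0.3, 0.4, -0.0]
width: 60.0
gripper_force: 0.0
pos [ 528.38 -232.87  182.6 ] rot [ 3.14  0.   -1.73] to go (tool) [-119.59 -100.61  177.57] F [-0.26  0.39 -0.04] w 59.952062572824694 t 18.05
{'top': [array([208.6, 228.3]), array([271.6, 206. ]), array([316.1, 143.5])], 'scene': [array([312. , 252.4]), array([286.9, 206.5]), array([224.3, 175.5])]}
[456.2 123.8  54.4] 0.4294348154349698
[502.7 -21.7  54.3] 0.3380076540926339
[ 643.9 -129.6   60.8] 0.12393735204294576
```

View pics/f.png

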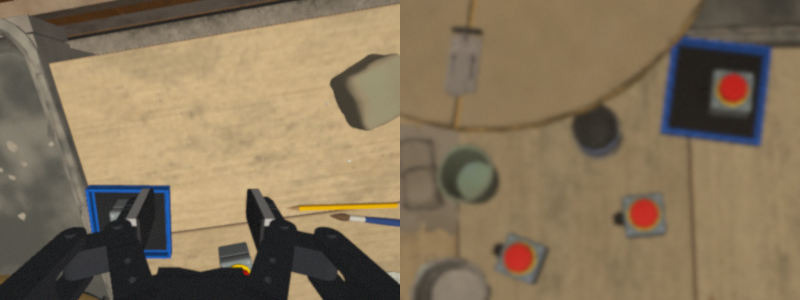

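The right panel shows the stiff switch upright inside the tray at (733,90). The light switches, jar and tumbler haven't moved. Cap heights are 54.4, 54.3 and 60.8 mm (5 mm floor included), so all three are latched.

```bash
python3 -c "
from cell import ctrl
print(ctrl.finish_job())"
```

```text
the job is handed in; nothing more can be done
None
```

I handed the job in at about 18 s: all three switches are latched, the stiff one (12 N, first found near x 456, y -159) stands upright in the blue tray, and the two light ones, the jar and the tumbler show no movement in the final pictures.

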